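# Set out the reagents and covered beaker for a titration

## Task

Get the bench ready for a titration: first stand the empty beaker in the middle of the stirrer's round plate, then cover it with the orange cover, centred on its rim. After that set the bottles on the metal tray, each in the middle of its black disc: the blue-capped one on the end disc nearest the stirrer, the red-capped one on the far end disc, and, only when both stand there, the amber acid bottle between them. Keep everything upright and leave the green-capped bottle and the two glass flasks where they stand.

Things in the scene. Friction and masses are not known exactly. Their poses are not given: they have to be found in the camera images.
- beaker: empty straight-walled whitish plastic beaker, upright, open at the top, short blue graduation ticks on the outside; 60 mm across outside, 80 mm tall, wall 3 mm; 90 g give or take 25%. Origin: centre of its underside, z up
- cover: orange beaker cover lying right way up on the bench: flat disc 74 mm across and 6 mm thick with a round upright knob in the middle, 18 mm across and 30 mm tall, so its top is 36 mm above the underside; flat below, it simply rests on the beaker's rim; 50 g give or take 25%. Origin: centre of its underside, z up
- blue_bottle: white plastic bottle with a blue screw cap, upright; body 52 mm across up to 62 mm height, shoulder up to 68 mm, cap 44 mm across, 85 mm tall in all; 160 g give or take 25%. Origin: centre of its underside, z up
- red_bottle: white plastic bottle with a red screw cap, upright; body 52 mm across up to 62 mm height, shoulder up to 68 mm, cap 44 mm across, 85 mm tall in all; 160 g give or take 25%. Origin: centre of its underside, z up
- amber_bottle: brown (amber) acid bottle with a small black cap, upright; body 54 mm across up to 58 mm height, then a shoulder narrowing to the neck at 70 mm, cap 30 mm across, 90 mm tall in all; 200 g give or take 25%. Origin: centre of its underside, z up
- green_bottle: white plastic bottle with a green screw cap, upright; body 52 mm across up to 62 mm height, shoulder up to 68 mm, cap 44 mm across, 85 mm tall in all; 160 g. Origin: centre of its underside, z up; not needed, to be left alone
- stirrer: magnetic stirrer, fixed, left or right of the tray: low grey housing with a round flat white plate 120 mm across on top, its surface 46 mm above the bench; housing 140 mm along y, from 100 mm on the -x side of the plate centre (control side, towards the robot) to 70 mm on the +x side. Origin: at bench height under the centre of the plate, z up
- tray: shallow aluminium tray, fixed: 130 mm along its x, 300 mm along its y (roughly left to right as the robot sees it), rim 12 mm high, 4 mm thick; three black rubber discs 68 mm across in a row at y = -90, 0 and +90 mm (x = 0), their tops 8 mm above the bench. Origin: centre of its underside, under the middle disc, z up
- cone_flask: clear conical glass flask with a yellow stopper, 66 mm across at the foot, 92 mm tall; to be left alone. Origin: centre of its underside, z up
- bulb_flask: yellowish glass flask with a round bulb, long thin neck and white stopper, 66 mm across, 117 mm tall; to be left alone. Origin: centre of its underside, z up
Mind the look-alikes: they are no part of the job. Leave any purple look-alike of the beaker alone.

How it is judged:
By the outcome, as a careful person would: the job done as asked, in the order asked, and still so for the second after the job is handed in, with the robot touching nothing.
It also fails if it takes over 125 s, if anything falls off the work surface, if the arm or the gripper's body presses on something with over 40 N, if the wrist force passes 120 N, or if a joint passes its speed limit or range.

## Robot

A 7-joint arm with a two-finger parallel gripper is mounted at the origin on the work surface. World frame = base frame: x ahead of the robot, y to its left, z up, the work surface at z = 0. Lengths are in m, angles in rad, forces in N, time in s.
With the tool pointing down it reaches from about 0.425 to 0.875 m from the base axis. Payload 9.9 kg.
Tool frame: the origin (TCP) lies at the very end of the fingers, on their centre line; the grasp point (between the pads) lies 19 mm behind it; z points along the fingers, y is the line along which they close (so a half turn about z gives the same grasp; the last joint's range is limited). The gripper opens to 85 mm and grips with 20 to 120 N. Pads are 22 mm wide; open, the fingers measure 114 mm over their backs; the gripper's body (76 mm by 85 mm) begins 54 mm behind the grasp point. The pads swing forward as they close: fully open they stand 13 mm farther back than shut.
Start: joints at [-1.243, 0.576, 0.025, 1.437, -0.015, 1.129, -0.057], TCP at [0.27, 0.619, 0.231] pointing down, gripper open.
Joint ranges: [-2.76, 2.76], [-0.34, 2.15], [-1.52, 1.57], [0.19, 2.46], [-1.09, 4.23], [0.17, 1.99], [-2.82, 2.82]. Speed limits (rad/s): [2.22, 2.22, 3.01, 3.01, 3.14, 3.14, 3.14].

## Interface

Orientations are given as a unit quaternion [w, x, y, z].
In Python, from cell import r, imaging gives the robot as it stands.
- The arm moves only by the shell command python3 -m pendant FILE, which reads ROWS from the file FILE. ROWS is a JSON object whose key "increments" holds a list of rows, 1 to 8 of them, each of 7 numbers: the finger opening in m, then dx, dy, dz in normalised numbers (1 is 0.5 m), then a rotation vector rx, ry, rz in a scale on which 1.0 is pi/2 rad; each row is the pose to reach, as a shift and turn from the pose commanded when the command began, along the tool's axes at that moment; what a row does not reach only later rows make up. A row lasts 1/8 s, in which the tool goes at most 0.0625 m and 0.188 rad, less where a joint would pass 70% of its speed; a pose out of reach is approached as far as the arm can. The fingers move at their own pace and stop on an object; the grip force is fixed at half the most. Time passes only in rows, so rows that do not move let the fingers close. It prints the time, the measured TCP pose, the force, the opening and the grip force at its end. A shift or turn number past 1, either way, is cut back to 1. Input that does not fit is refused with a message, and nothing moves.
- r.state(): the state, without advancing time (a new reading comes with each control period).
- imaging.get_image(name): name is "scene" or "top"; returns a dict with "img" (420x560x3 uint8, red, green, blue), "range_z" (420x560 float32, m along the optical axis (not along the pixel's ray), 0 where there is no reading), "mtx" (3x3 intrinsics, pixels), "dist_coeffs" ([k1, k2, p1, p2, k3] as OpenCV has them; the pictures are not rectified), "eye" and "rotation" of the camera in the world. Camera axes: x right, y up, looking along -z (the intrinsics and any distortion apply to the point x, -y, -z); pixel columns grow to the right and rows downward; lengths in m; the calibration is good to about 2 mm. A picture is of the moment at which its call begins.
- r.sign_off(): hands the job in; it is judged then, once.
Trained networks look in the newest picture that a camera, given by its name, has taken for a name from the list of things; names that differ only in an ending like _2 or _b are one class to them, and where a whole thing is asked for, a point or a joint stands for the part that bears it (a point fixed in the world has none). Each returns a list of dicts, best first, with "conf" (0 to 1); they miss things now and then, are a little off and sometimes report something else, mostly with a low value. They report only what shows in the picture. A call takes as long as a camera call. They do not tell look-alikes from the thing itself.
- imaging.silhouettes(camera, target): "pixels" (420x560 bool, what is visible of it) and "location" ([column, row] in pixels, amid what is visible of it).
The state is a dict: "t": time; "joint_pos": joint angles; "qd": joint speeds; "joint_efforts": joint torques, N m; "eef_pos": TCP position; "tool_rot": TCP orientation; "force": force on the tool from outside, world axes, zero at the start; "torque": the same for the moment, N m; "width": finger opening in m; "finger_force": force on a finger pad.
Only numpy, scipy, OpenCV 4.12 (cv2) and the standard library are available. Lean on these libraries where they do the work, as an engineer would, in place of code of your own. Each camera call takes 0.05 s, during which the arm holds its last target. There are 200 camera calls.

## Working session

There is one attempt and no reset: what is moved stays moved. The work goes in short steps, Python scripts to look and compute and a shell command to move; the robot and the scene stay as the last step left them, time stands still between calls to the robot, and variables do not carry over. Pictures are saved under pics/ and viewed, at most 14 in all, crops included, and the job is handed in when it is done.

```bash
ls; mkdir -p pics
python3 - <<'E'
from cell import r, imaging
import cv2,numpy as np
print(r.state())
for n in("scene","top"):
    d=imaging.get_image(n); cv2.imwrite(f"pics/{n}0.png",d["img"][...,::-1])
    print(n,d["mtx"],d["dist_coeffs"],d["eye"],d["rotation"])
E
```

```text
pics
{'t': 0.0, 'joint_pos': array([-1.2428001 ,  0.57652093,  0.0248338 ,  1.43788738, -0.01503015,
        1.12901257, -0.05649753]), 'qd': array([ 0.00033785, -0.00020776,  0.00046829,  0.00038779, -0.0006525 ,
       -0.00146087, -0.00081591]), 'joint_efforts': array([-9.56285930e-06, -7.65763092e+01,  2.25013956e+00, -2.85974890e+01,
        1.51730765e-02,  1.24975477e-02, -6.86805109e-06]), 'eef_pos': array([0.26997347, 0.61817085, 0.23045722]), 'tool_rot': array([-1.42222516e-04,  2.04430379e-01,  9.78880761e-01, -8.09742155e-04]), 'force': array([-0.0362333 ,  0.26305891, -0.40912044]), 'torque': array([-0.04409307, -0.03815235,  0.07769403]), 'finger_force': 0.0, 'width': 0.08563388339067728}
scene [[381.08062517   0.         278.12915673]
 [  0.         381.08062517 204.28562787]
 [  0.           0.           1.        ]] [-0.10517497  0.          0.          0.          0.        ] [ 1.05020876 -0.06842027  1.01232475] [0.71232602 0.19456517 0.16866759 0.6529068 ]
top [[407.22099392   0.         280.27299819]
 [  0.         407.22099392 212.59253489]
 [  0.           0.           1.        ]] [0.01241591 0.         0.         0.         0.        ] [ 0.28420988 -0.01535485  1.05482596] [ 0.73259804  0.07391703 -0.06771837 -0.67323889]
```

View pics/scene0.png

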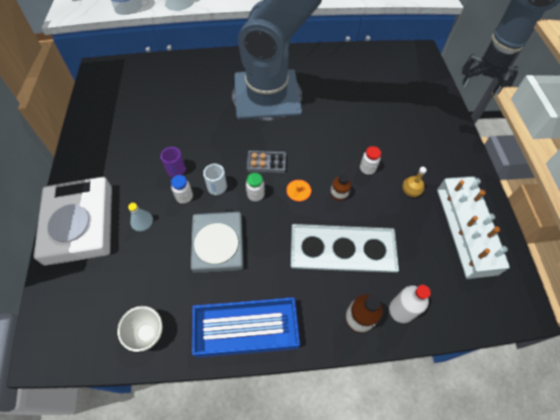

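View pics/top0.png

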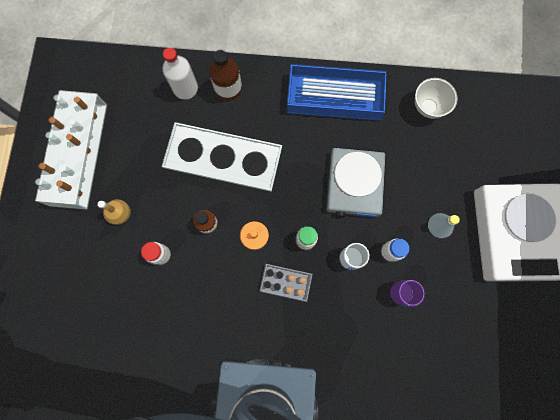

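Scene: the wanted candidates are the small red-capped bottle (372,160), not the big one (410,300); the small amber (341,187), not the big one (365,312); the whitish ticked beaker (215,178), not the purple one (172,160) or the bowl (140,328); blue (181,189), green (255,187), cover (299,190). The tray is at (345,248) and the stirrer at (216,242).

```bash
cat > h.py <<'E'
from cell import r, imaging
import cv2, numpy as np
from scipy.spatial.transform import Rotation as R
def cloud(d):
    "world points (420x560x3) of a picture, nan where no reading"
    v,u=np.mgrid[:420,:560].astype(np.float32)
    n=cv2.undistortPoints(np.stack([u.ravel(),v.ravel()],1)[:,None],d["mtx"],d["dist_coeffs"])[:,0]
    z=d["range_z"].ravel().astype(float); z[z<=0]=np.nan
    P=np.c_[n[:,0]*z,-n[:,1]*z,-z]
    return (R.from_quat(np.roll(d["rotation"],-1)).apply(P)+d["eye"]).reshape(420,560,3)
def top(P,m,h,tol=.006):
    "centre of the flat level h within mask m"
    q=P[m]; q=q[np.abs(q[:,2]-h)<tol]
    if len(q)<5: return None
    (c,rad)=cv2.minEnclosingCircle(q[:,:2].astype(np.float32))[:2]
    return q.mean(0).round(4),np.round(c,4),round(rad,4),len(q)
def go(x,y,z,yaw=None):
    "shift in tool axes to a world target; yaw = world angle of closing line"
    s=r.state(); q=R.from_quat(np.roll(s["tool_rot"],-1)); M=q.as_matrix()
    yc=np.arctan2(M[1,1],M[0,1])
    print("t",round(s["t"],2),"d",(M.T@(np.array([x,y,z])-s["eef_pos"])).round(4),"yaw",yc.round(3),end=" ")
    if yaw is not None:
        e=(yaw-yc+np.pi/2)%np.pi-np.pi/2; t=R.from_euler("z",yc+e-np.pi/2)*R.from_euler("x",np.pi)
        for k in (0,np.pi):
            t=R.from_matrix(np.c_[[np.sin(-0)*0,0,0],[0,0,0],[0,0,0]]) if 0 else None
        yv=np.array([np.cos(yc+e),np.sin(yc+e),0]); zv=np.array([0,0,-1.]); T=np.c_[np.cross(yv,zv),yv,zv]
        print("rot",R.from_matrix(M.T@T).as_rotvec().round(3),end=" ")
    print()
E
sed -i '/t=R.from_euler/s/; t=.*//; /for k in/d; /t=R.from_matrix(np.c_/d' h.py
python3 - <<'E'
from h import *
H=dict(beaker=.08,cover=.006,blue_bottle=.085,red_bottle=.085,amber_bottle=.09,green_bottle=.085,stirrer=.046,cone_flask=.092,bulb_flask=.117,tray=.012)
for c in("top","scene"):
    d=imaging.get_image(c);P=cloud(d)
    b=np.isfinite(P[...,2])&(abs(P[...,2])<.02);print(c,"bench z",np.median(P[b][:,2]))
    for n,h in H.items():
        for o in imaging.silhouettes(c,n)[:3]:
            m=o["pixels"]; print(n,round(o["conf"],2),np.round(o["location"]),m.sum(),np.nanmax(P[m][:,2]).round(3),top(P,m,h))
    g=d["img"].max(2)<60
    t=[o for o in imaging.silhouettes(c,"tray")]
    if t:
        m=t[0]["pixels"]; m=cv2.morphologyEx(m.astype(np.uint8),cv2.MORPH_CLOSE,np.ones((25,25)))
        nl,lab,st,cc=cv2.connectedComponentsWithStats((m.astype(bool)&g).astype(np.uint8))
        for i in range(1,nl):
            if st[i,4]>100: print("disc",st[i,4],cc[i].round(1),np.nanmean(P[lab==i],0).round(4))
d=imaging.get_image("scene")["img"][130:230,140:460,::-1]
e=imaging.get_image("top")["img"][200:315,120:440,::-1]
cv2.imwrite("pics/crop1.png",np.vstack([cv2.resize(d,None,fx=2.4,fy=2.4,interpolation=2),cv2.resize(e,None,fx=2.4,fy=2.4,interpolation=2)]))
E
```

```text
top bench z 0.000394937868593348
beaker 0.75 [206. 221.] 474 0.094 (array([0.4449, 0.1816, 0.081 ]), array([0.4479, 0.1861]), 0.0129, 11)
beaker 0.73 [406. 293.] 684 0.083 (array([ 0.315 , -0.3185,  0.0793]), array([ 0.3178, -0.3198]), 0.0297, 109)
beaker 0.58 [351. 260.] 611 0.085 (array([ 0.3922, -0.1838,  0.0793]), array([ 0.3946, -0.1882]), 0.03, 98)
cover 0.76 [254. 234.] 569 0.041 (array([0.4338, 0.0651, 0.0062]), array([0.4342, 0.0655]), 0.0356, 512)
cover 0.68 [395. 250.] 486 0.091 (array([ 0.411 , -0.2789,  0.0073]), array([ 0.4277, -0.2997]), 0.0374, 18)
blue_bottle 0.77 [394. 250.] 464 0.091 (array([ 0.4199, -0.2889,  0.0851]), array([ 0.4205, -0.2898]), 0.0219, 263)
red_bottle 0.84 [160. 252.] 532 0.09 (array([0.3624, 0.3012, 0.0845]), array([0.3626, 0.302 ]), 0.0223, 277)
amber_bottle 0.57 [202. 221.] 439 0.094 (array([0.452 , 0.1898, 0.0901]), array([0.4521, 0.19  ]), 0.0147, 118)
stirrer 0.6 [355. 181.] 3559 0.053 (array([ 0.6015, -0.1876,  0.0455]), array([ 0.5922, -0.1903]), 0.1008, 1924)
cone_flask 0.96 [442. 224.] 587 0.097 (array([ 0.4984, -0.4131,  0.092 ]), arra
[... 1176 characters left out ...]
, 68)
green_bottle 0.96 [256. 185.] 393 0.09 (array([ 0.433 , -0.068 ,  0.0848]), array([ 0.4317, -0.0671]), 0.0233, 158)
stirrer 0.81 [218. 241.] 2928 0.052 (array([ 0.606 , -0.1888,  0.0454]), array([ 0.5938, -0.1923]), 0.0991, 1565)
cone_flask 0.71 [140. 216.] 435 0.096 (array([ 0.4996, -0.4161,  0.092 ]), array([ 0.4984, -0.4167]), 0.0121, 50)
bulb_flask 0.92 [414. 183.] 436 0.121 (array([0.458 , 0.4212, 0.1173]), array([0.4568, 0.4206]), 0.0096, 30)
tray 0.81 [343. 248.] 4434 0.018 (array([0.6399, 0.1789, 0.0091]), array([0.6382, 0.1723]), 0.16, 2045)
disc 284 [312.5 246.5] [0.6247 0.083  0.0079]
disc 279 [343.7 247.7] [0.6362 0.1723 0.0077]
disc 277 [374.4 249.2] [0.6494 0.2601 0.0089]
```

View pics/crop1.png

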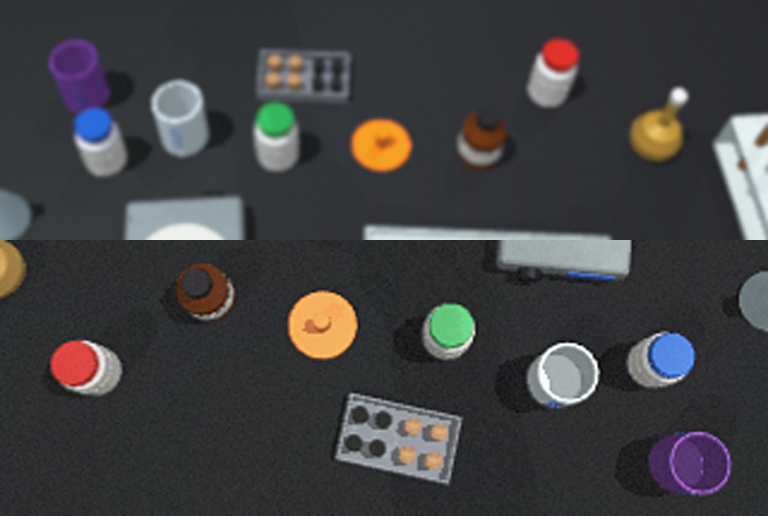

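The crop shows the whitish ticked beaker (180,118 upper; 565,375 lower), next to the purple look-alike (75,75) that I leave alone; the blue, green, amber and red bottles and the cover are as measured. Next I fix the plate centre and the first move.

Run:
```python
from h import *
for c in("top","scene"):
    d=imaging.get_image(c);P=cloud(d);im=d["img"]
    near=np.hypot(P[...,0]-.6,P[...,1]+.19)<.1
    print(np.percentile(im[near].min(1),[10,50,90]))
    m=near&(im.min(2)>205)&(abs(P[...,2]-.046)<.008); m=cv2.morphologyEx(m.astype(np.uint8),cv2.MORPH_OPEN,np.ones((5,5))).astype(bool)
    print(c,top(P,m,.046,.008))
go(.5,.2,.22,0); go(.394,-.1885,.17,0)
```

```text
[ 40. 166. 242.]
top (array([ 0.6081, -0.1887,  0.0464]), array([ 0.6089, -0.1882]), 0.0601, 1588)
[ 53. 153. 235.]
scene (array([ 0.6071, -0.1886,  0.0461]), array([ 0.6042, -0.1889]), 0.0612, 1293)
t 1.5 d [-0.3782 -0.2916  0.0113] yaw 1.159 rot [ 0.    -0.     1.159] 
t 1.5 d [-0.4365 -0.6901  0.0613] yaw 1.159 rot [ 0.    -0.     1.159]
```

Units first: shifts go in shares of 0.5 m and turns go in shares of pi/2 rad. So -0.378 m is -0.756, -0.292 m is -0.584, 1.159 rad is 0.7378.

```bash
echo '{"increments": [[0.085,-0.756,-0.584,0,0,0,0.7378],[0.085,-0.756,-0.584,0,0,0,0.7378],[0.085,-0.756,-0.584,0,0,0,0.7378],[0.085,-0.756,-0.584,0,0,0,0.7378],[0.085,-0.756,-0.584,0,0,0,0.7378],[0.085,-0.756,-0.584,0,0,0,0.7378],[0.085,-0.756,-0.584,0,0,0,0.7378],[0.085,-0.756,-0.584,0,0,0,0.7378]]}' > rows.txt && python3 -m pendant rows.txt; python3 -c "
from h import *
go(.394,-.1885,.17,0)"
```

```text
t: 2.5
eef_pos: [0.5009, 0.1966, 0.2317]
tool_rot: [0.0, 0.708, 0.706, 0.0]
force: [0.6, -0.2, -0.6]
width: 0.0851
finger_force: 0.0
t 2.5 d [-0.3854 -0.1058  0.0618] yaw -0.003 rot [ 0.001  0.    -0.003]
```

Converted, -0.385 m is -0.77, -0.106 m is -0.212.

```bash
echo '{"increments": [[0.085,-0.77,-0.212,0.12,0,0,0],[0.085,-0.77,-0.212,0.12,0,0,0],[0.085,-0.77,-0.212,0.12,0,0,0],[0.085,-0.77,-0.212,0.12,0,0,0],[0.085,-0.77,-0.212,0.12,0,0,0],[0.085,-0.77,-0.212,0.12,0,0,0],[0.085,-0.77,-0.212,0.12,0,0,0],[0.085,-0.77,-0.212,0.12,0,0,0]]}' > rows.txt && python3 -m pendant rows.txt; python3 -c "
from h import *
go(.394,-.1885,.03,0)"
```

```text
t: 3.5
eef_pos: [0.3929, -0.1875, 0.1713]
tool_rot: [0.0, 0.709, 0.705, -0.0]
force: [-0.3, 0.1, 0.2]
width: 0.0852
finger_force: 0.0
t 3.5 d [-0.0009  0.0011  0.1413] yaw -0.005 rot [ 0.     0.001 -0.005]
```

Converted, 0.14 m is 0.28, 0.1 m is 0.2.

```bash
echo '{"increments": [[0.085,-0.002,0.002,0.1,0,0,0],[0.085,-0.002,0.002,0.2,0,0,0],[0.085,-0.002,0.002,0.28,0,0,0],[0.085,-0.002,0.002,0.28,0,0,0]]}' > rows.txt && python3 -m pendant rows.txt; echo '{"increments": [[0.03,0,0,0,0,0,0],[0.03,0,0,0,0,0,0],[0.03,0,0,0,0,0,0],[0.03,0,0,0,0,0,0],[0.03,0,0,0,0,0,0],[0.03,0,0,0,0,0,0]]}' > rows.txt && python3 -m pendant rows.txt
```

```text
t: 4.0
eef_pos: [0.3937, -0.1849, 0.0297]
tool_rot: [-0.002, 0.707, 0.707, -0.001]
force: [0.4, 1.3, 0.4]
width: 0.0852
finger_force: 0.0
t: 4.75
eef_pos: [0.3957, -0.1863, 0.0333]
tool_rot: [0.001, 0.707, 0.707, 0.001]
force: [-0.1, 0.7, 6.2]
width: 0.0596
finger_force: 63.2
```

Converted, 0.212 m is 0.424, 0.17 m is 0.34.

```bash
echo '{"increments": [[0.03,0,0,-0.1,0,0,0],[0.03,0,0,-0.2,0,0,0],[0.03,0,0.12,-0.2,0,0,0],[0.03,0,0.24,-0.2,0,0,0],[0.03,0,0.34,-0.2,0,0,0],[0.03,0,0.424,-0.2,0,0,0],[0.03,0,0.424,-0.2,0,0,0],[0.03,0,0.424,-0.2,0,0,0]]}' > rows.txt && python3 -m pendant rows.txt
python3 - <<'E'
from h import *
go(.6077,-.1867,.083,0); print(r.state()["width"],r.state()["finger_force"])
for c in("scene","top"):
    d=imaging.get_image(c);P=cloud(d)
    m=(np.hypot(P[...,0]-.608,P[...,1]+.188)<.045); print(c,top(P,m,.18,.005), r.state()["eef_pos"])
    cv2.imwrite(f"pics/b_{c}.png",d["img"][...,::-1])
E
```

```text
t: 5.75
eef_pos: [0.6061, -0.1862, 0.1325]
tool_rot: [0.0, 0.707, 0.707, -0.0]
force: [-0.7, -0.3, -0.3]
width: 0.0594
finger_force: 65.3
t 5.75 d [-0.0004  0.0015  0.0495] yaw 0.0 rot [0.    0.001 0.   ] 
0.05936798721867629 65.28391510248184
scene (array([ 0.6142, -0.1818,  0.1788]), array([ 0.6159, -0.1844]), 0.0354, 50) [ 0.60578847 -0.18637753  0.13242623]
top None [ 0.60573742 -0.18643881  0.13231432]
```

View pics/b_scene.png

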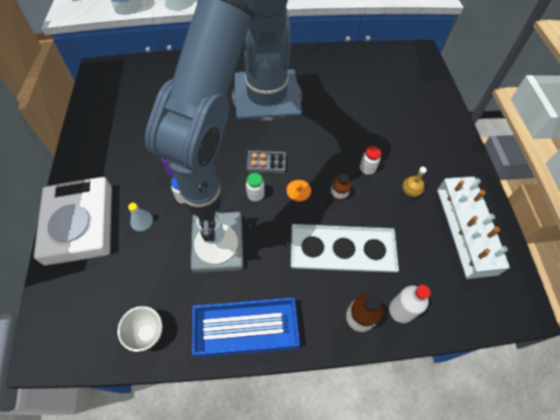

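The beaker is held over the plate (about 208,235). Lowering it.

Converted, 0.052 m is 0.104, 0.05 m is 0.1.

```bash
echo '{"increments": [[0.03,0,0.003,0.06,0,0,0],[0.03,0,0.003,0.092,0,0,0],[0.03,0,0.003,0.1,0,0,0],[0.03,0,0.003,0.104,0,0,0],[0.03,0,0.003,0.104,0,0,0]]}' > rows.txt && python3 -m pendant rows.txt
```

```text
t: 6.48
eef_pos: [0.6084, -0.1865, 0.0799]
tool_rot: [0.0, 0.707, 0.707, 0.0]
force: [0.3, -0.1, -0.8]
width: 0.0596
finger_force: 65.3
```

Converted, 0.001 m is 0.002.

```bash
echo '{"increments": [[0.03,0,0,0.002,0,0,0],[0.03,0,0,0.002,0,0,0]]}' > rows.txt && python3 -m pendant rows.txt; echo '{"increments": [[0.085,0,0,0,0,0,0],[0.085,0,0,0,0,0,0],[0.085,0,0,0,0,0,0],[0.085,0,0,0,0,0,0],[0.085,0,0,-0.1,0,0,0],[0.085,0,0,-0.2,0,0,0],[0.085,0,0,-0.26,0,0,0],[0.085,0,0,-0.26,0,0,0]]}' > rows.txt && python3 -m pendant rows.txt; python3 -c "
from h import *
go(.5,-.06,.21,-0.6);go(.434,.065,.14,0)"
```

```text
t: 6.72
eef_pos: [0.6086, -0.1865, 0.0794]
tool_rot: [0.001, 0.707, 0.707, 0.0]
force: [-2.3, 0.6, 5.8]
width: 0.0592
finger_force: 65.9
t: 7.72
eef_pos: [0.6094, -0.187, 0.211]
tool_rot: [0.002, 0.707, 0.707, 0.001]
force: [0.0, -0.7, -0.4]
width: 0.0847
finger_force: 0.0
t 7.72 d [ 0.127  -0.1094  0.0003] yaw -0.0 rot [ 0.005 -0.     0.6  ] 
t 7.72 d [ 0.252  -0.1757  0.0699] yaw -0.0 rot [ 0.005  0.001 -0.   ]
```

Converted, 0.252 m is 0.504, -0.175 m is -0.35, 0.005 rad is 0.0032.

```bash
echo '{"increments": [[0.05,0.504,-0.35,0.04,0.0032,0,0],[0.05,0.504,-0.35,0.1,0.0032,0,0],[0.05,0.504,-0.35,0.14,0.0032,0,0],[0.05,0.504,-0.35,0.14,0.0032,0,0],[0.05,0.504,-0.35,0.14,0.0032,0,0],[0.05,0.504,-0.35,0.14,0.0032,0,0],[0.05,0.504,-0.35,0.14,0.0032,0,0]]}' > rows.txt && python3 -m pendant rows.txt
python3 - <<'E'
from h import *
go(.434,.065,.010,0)
for c in("scene","top"):
    d=imaging.get_image(c);P=cloud(d); cv2.imwrite(f"pics/c_{c}.png",d["img"][...,::-1])
    m=(np.hypot(P[...,0]-.608,P[...,1]+.188)<.05); print(c,top(P,m,.126,.006))
    m=(np.hypot(P[...,0]-.434,P[...,1]-.065)<.02); print("knob",top(P,m,.036,.005))
E
```

```text
t: 8.6
eef_pos: [0.4331, 0.0657, 0.138]
tool_rot: [-0.002, 0.707, 0.707, -0.002]
force: [0.5, 0.3, 0.0]
width: 0.0503
finger_force: 0.0
t 8.6 d [-0.0006  0.0016  0.128 ] yaw 0.001 rot [-0.005  0.001  0.001] 
scene (array([ 0.6104, -0.1879,  0.1248]), array([ 0.6093, -0.1883]), 0.0307, 119)
knob (array([0.4323, 0.0664, 0.0355]), array([0.4323, 0.0666]), 0.0083, 27)
top (array([ 0.6088, -0.1883,  0.1254]), array([ 0.6093, -0.1885]), 0.0301, 128)
knob (array([0.4303, 0.0597, 0.0353]), array([0.4307, 0.0602]), 0.0057, 6)
```

View pics/c_scene.png

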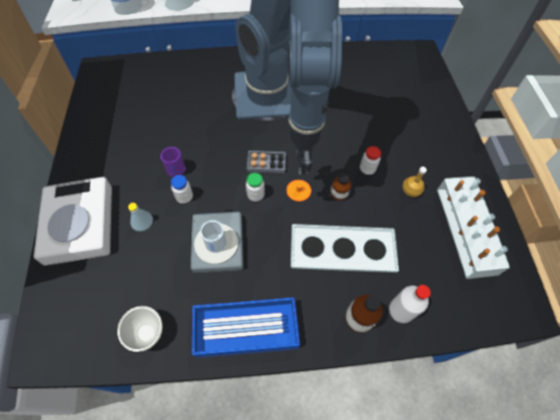

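The beaker stands upright on the plate at (212,234). The cover at (299,190) is under the gripper; descending.

Converted, 0.126 m is 0.252, 0.124 m is 0.248.

```bash
echo '{"increments": [[0.05,0,0,0.12,0,0,0],[0.05,0,0,0.21,0,0,0],[0.05,0,0,0.248,0,0,0],[0.05,0,0,0.252,0,0,0],[0.05,0,0,0.252,0,0,0]]}' > rows.txt && python3 -m pendant rows.txt;echo '{"increments": [[0.005,0,0,0,0,0,0],[0.005,0,0,0,0,0,0],[0.005,0,0,0,0,0,0],[0.005,0,0,0,0,0,0],[0.005,0,0,0,0,0,0],[0.005,0,0,0,0,0,0]]}' > rows.txt && python3 -m pendant rows.txt
```

```text
t: 9.32
eef_pos: [0.4333, 0.0649, 0.0128]
tool_rot: [-0.001, 0.708, 0.707, -0.001]
force: [0.5, 0.2, 0.1]
width: 0.05
finger_force: 0.0
t: 10.07
eef_pos: [0.4331, 0.0659, 0.0133]
tool_rot: [-0.001, 0.707, 0.707, -0.001]
force: [-1.1, -0.2, 9.9]
width: 0.0158
finger_force: 58.3
```

Converted, -0.14 m is -0.28, -0.12 m is -0.24.

```bash
echo '{"increments": [[0.005,0,0,-0.06,0,0,0],[0.005,0,0,-0.16,0,0,0],[0.005,0,0,-0.24,0,0,0],[0.005,0,0,-0.28,0,0,0],[0.005,0,0,-0.28,0,0,0]]}' > rows.txt && python3 -m pendant rows.txt
python3 - <<'E'
from h import *
s=r.state();print(s["eef_pos"],s["width"],s["finger_force"],s["force"])
o=[]
for c in("scene","top"):
    d=imaging.get_image(c);P=cloud(d)
    im=d["img"].astype(int); m=(im[...,0]>150)&(im[...,2]<90)&(im[...,1]<190)&(np.hypot(P[...,0]-.433,P[...,1]-.066)<.1)
    q=P[m];print(c,m.sum(),np.percentile(q[:,2],[5,50,95]).round(3) if m.any() else 0)
    f=q[abs(q[:,2]-np.median(q[:,2]))<.02]; A=np.c_[f[:,:2],np.ones(len(f))]
    print("plane",np.linalg.lstsq(A,f[:,2],rcond=None)[0].round(3)); print(cv2.minEnclosingCircle(f[:,:2].astype(np.float32)))
    v,u=np.argwhere(m).mean(0).astype(int); o.append(cv2.resize(d["img"][max(v-60,0):max(v-60,0)+120,u-60:u+60,::-1],(390,390)))
cv2.imwrite("pics/d.png",np.hstack(o))
E
```

```text
t: 10.7
eef_pos: [0.434, 0.0662, 0.1538]
tool_rot: [-0.001, 0.707, 0.707, -0.0]
force: [-0.4, -0.2, -1.1]
width: 0.0159
finger_force: 58.7
[0.43402148 0.0662112  0.15383253] 0.015899665884826254 58.664090037345886 [-0.38108852 -0.23062577 -1.14843557]
scene 316 [0.143 0.147 0.15 ]
plane [-0.016  0.005  0.153]
((0.4338044822216034, 0.06650881469249725), 0.03823500871658325)
top 33 [0.142 0.146 0.291]
plane [-0.013  0.03   0.149]
((0.42808568477630615, 0.047583580017089844), 0.029635630548000336)
```

View pics/d.png

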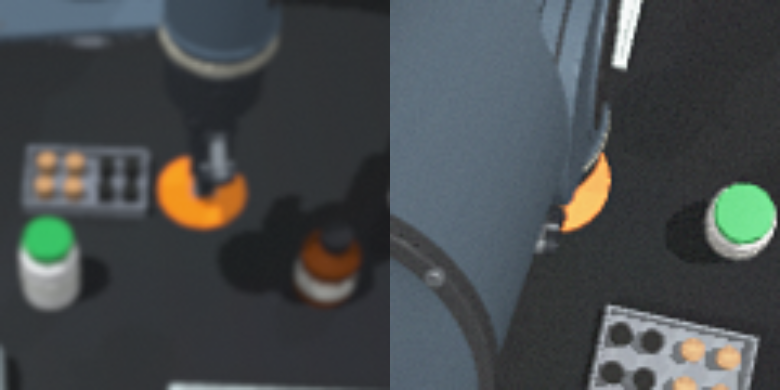

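The cover is held level by its knob, centred at (205,190) in the left crop. Carrying it to the beaker.

Converted, -0.2548 m is -0.5096, 0.1755 m is 0.351.

```bash
echo '{"increments": [[0.005,0,0,-0.072,0,0,0],[0.005,-0.12,0.08,-0.072,0,0,0],[0.005,-0.22,0.15,-0.072,0,0,0],[0.005,-0.32,0.22,-0.072,0,0,0],[0.005,-0.42,0.29,-0.072,0,0,0],[0.005,-0.5096,0.351,-0.072,0,0,0],[0.005,-0.5096,0.351,-0.072,0,0,0],[0.005,-0.5096,0.351,-0.072,0,0,0]]}' > rows.txt && python3 -m pendant rows.txt; echo '{"increments": [[0.005,0,0,0,0,0,0]]}' > rows.txt && python3 -m pendant rows.txt
python3 - <<'E'
from h import *
go(.6095,-.1886,.1393,0)
d=imaging.get_image("scene");P=cloud(d);im=d["img"].astype(int); m=(im[...,0]>150)&(im[...,2]<90)&(im[...,1]<190)&(np.hypot(P[...,0]-.61,P[...,1]+.189)<.08)
q=P[m]; print(r.state()["eef_pos"],np.median(q[:,2]),cv2.minEnclosingCircle(q[:,:2].astype(np.float32)))
E
```

```text
t: 11.8
eef_pos: [0.6081, -0.1888, 0.1856]
tool_rot: [-0.003, 0.707, 0.707, -0.002]
force: [-0.1, 0.3, -0.7]
width: 0.0157
finger_force: 58.9
t: 11.92
eef_pos: [0.6084, -0.1875, 0.1868]
tool_rot: [-0.003, 0.707, 0.708, -0.002]
force: [-0.7, 0.4, -0.9]
width: 0.0157
finger_force: 58.9
t 11.93 d [-0.0011  0.0014  0.0474] yaw 0.001 rot [-0.006 -0.001  0.001] 
[ 0.60863075 -0.1875493   0.18712772] 0.17940982311648523 ((0.6241006255149841, -0.1855546534061432), 0.05033433437347412)
```

Converted, 0.0475 m is 0.095, 0.046 m is 0.092, -0.004 rad is -0.0025.

```bash
echo '{"increments": [[0.005,-0.001,0.002,0.04,-0.0025,0,0],[0.005,-0.001,0.002,0.076,-0.0025,0,0],[0.005,-0.001,0.002,0.088,-0.0025,0,0],[0.005,-0.001,0.002,0.092,-0.0025,0,0],[0.005,-0.001,0.002,0.095,-0.0025,0,0],[0.005,-0.001,0.002,0.095,-0.0025,0,0]]}' > rows.txt && python3 -m pendant rows.txt
```

```text
t: 12.72
eef_pos: [0.6099, -0.1897, 0.1403]
tool_rot: [-0.0, 0.707, 0.707, -0.0]
force: [-0.6, -0.4, 0.4]
width: 0.0161
finger_force: 58.9
```

Converted, 0.001 m is 0.002.

```bash
echo '{"increments": [[0.005,0,0,0.002,0,0,0],[0.005,0,0,0.002,0,0,0]]}' > rows.txt && python3 -m pendant rows.txt; echo '{"increments": [[0.05,0,0,0,0,0,0],[0.05,0,0,0,0,0,0],[0.05,0,0,0,0,0,0],[0.05,0,0,-0.08,0,0,0],[0.05,0,0,-0.16,0,0,0],[0.085,0,0,-0.16,0,0,0],[0.085,0,0,-0.16,0,0,0]]}' > rows.txt && python3 -m pendant rows.txt; python3 -c "
from h import *
go(.421,-.290,.2,-.6)"
```

```text
t: 12.98
eef_pos: [0.61, -0.1898, 0.1394]
tool_rot: [0.0, 0.707, 0.707, -0.0]
force: [-0.4, 0.7, 3.5]
width: 0.0165
finger_force: 59.2
t: 13.85
eef_pos: [0.6096, -0.1893, 0.2185]
tool_rot: [-0.001, 0.707, 0.707, -0.0]
force: [0.0, 0.2, -0.1]
width: 0.0837
finger_force: 0.0
t 13.85 d [-0.1007 -0.1885  0.0187] yaw 0.0 rot [-0.001  0.     0.6  ]
```

Converted, -0.1885 m is -0.377, -0.1 m is -0.2, 0.6 rad is 0.382.

```bash
echo '{"increments": [[0.085,-0.2,-0.377,0,0,0,0.382],[0.085,-0.2,-0.377,0,0,0,0.382],[0.085,-0.2,-0.377,0.04,0,0,0.382],[0.085,-0.2,-0.377,0.1,0,0,0.382],[0.085,-0.2,-0.377,0.1,0,0,0.382],[0.085,-0.2,-0.377,0.1,0,0,0.382],[0.085,-0.2,-0.377,0.1,0,0,0.382]]}' > rows.txt && python3 -m pendant rows.txt
python3 - <<'E'
from h import *
go(.421,-.290,.033,-.6)
o=[]
for c in("scene","top"):
    d=imaging.get_image(c);P=cloud(d); im=d["img"].astype(int)
    m=(np.hypot(P[...,0]-.608,P[...,1]+.188)<.06)&(im[...,0]>150)&(im[...,2]<90); print(c,top(P,m,.132,.005)); print("knob",top(P,m,.162,.005))
    m=(np.hypot(P[...,0]-.421,P[...,1]+.29)<.04);print("blue",top(P,m,.085,.005))
    v,u=np.argwhere(m|(np.hypot(P[...,0]-.608,P[...,1]+.188)<.06)).mean(0).astype(int)
    o.append(cv2.resize(d["img"][v-70:v+70,u-70:u+70,::-1],(390,390)))
cv2.imwrite("pics/e.png",np.hstack(o))
E
```

```text
t: 14.72
eef_pos: [0.4225, -0.2892, 0.1694]
tool_rot: [0.0, 0.884, 0.467, -0.0]
force: [0.3, -0.4, -0.1]
width: 0.0856
finger_force: 0.0
t 14.72 d [-0.0014 -0.0008  0.1364] yaw -0.598 rot [0.    0.    0.002] 
scene (array([ 0.6127, -0.1887,  0.1323]), array([ 0.6112, -0.1894]), 0.0361, 459)
knob (array([ 0.6115, -0.1892,  0.1616]), array([ 0.6112, -0.1892]), 0.0093, 41)
blue (array([ 0.4213, -0.2903,  0.085 ]), array([ 0.4207, -0.2901]), 0.0229, 153)
top (array([ 0.6066, -0.1758,  0.1324]), array([ 0.6111, -0.1884]), 0.0371, 71)
knob (array([ 0.6056, -0.1854,  0.161 ]), array([ 0.6071, -0.1865]), 0.0074, 8)
blue None
```

View pics/e.png

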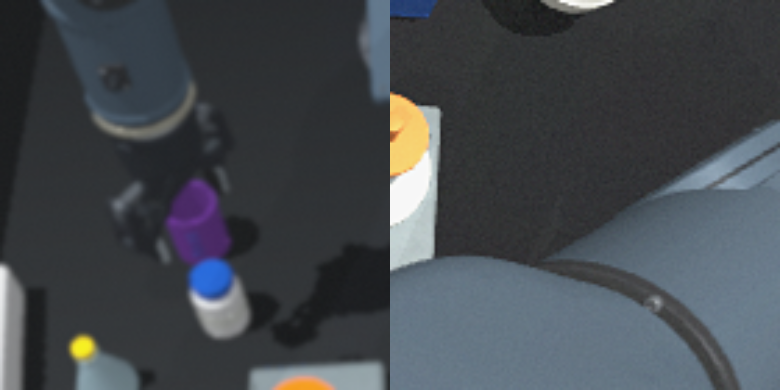

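The cover sits on the beaker, level (z 0.132) and within about 2 mm. The blue bottle (215,295 left crop) stands free below the gripper, which only looks to be over the purple one because of its height.

Converted, 0.136 m is 0.272, 0.1 m is 0.2.

```bash
echo '{"increments": [[0.085,-0.002,0,0.1,0,0,0],[0.085,-0.002,0,0.2,0,0,0],[0.085,-0.002,0,0.272,0,0,0],[0.085,-0.002,0,0.272,0,0,0]]}' > rows.txt && python3 -m pendant rows.txt; echo '{"increments": [[0.02,0,0,0,0,0,0],[0.02,0,0,0,0,0,0],[0.02,0,0,0,0,0,0],[0.02,0,0,0,0,0,0],[0.02,0,0,0,0,0,0],[0.02,0,0,0,0,0,0]]}' > rows.txt && python3 -m pendant rows.txt;echo '{"increments": [[0.02,0,0,-0.1,0,0,0],[0.02,0,0,-0.2,0,0,0],[0.02,0,0,-0.3,0,0,0],[0.02,0,0,-0.4,0,0,0],[0.02,0,0,-0.4,0,0,0]]}' > rows.txt && python3 -m pendant rows.txt; python3 -c "
from h import *
go(.45,0,.22,-.139);go(.6248,.083,.2,-.139)"
```

```text
t: 15.32
eef_pos: [0.4198, -0.2895, 0.0316]
tool_rot: [-0.002, 0.884, 0.467, -0.001]
force: [0.3, -0.3, 0.3]
width: 0.0851
finger_force: 0.0
t: 16.08
eef_pos: [0.4214, -0.2909, 0.0351]
tool_rot: [0.001, 0.884, 0.467, 0.001]
force: [-1.2, 1.0, 11.1]
width: 0.0503
finger_force: 60.7
t: 16.7
eef_pos: [0.422, -0.2918, 0.2374]
tool_rot: [0.003, 0.884, 0.467, 0.002]
force: [0.5, 0.3, -3.4]
width: 0.0505
finger_force: 63.9
t 16.7 d [ 0.2566 -0.1417  0.0167] yaw -0.6 rot [ 0.007  0.001 -0.461] 
t 16.7 d [ 0.4238 -0.0444  0.0375] yaw -0.6 rot [ 0.007  0.001 -0.461]
```

Converted, 0.424 m is 0.848, 0.1 m is 0.2, -0.46 rad is -0.2928.

```bash
echo '{"increments": [[0.02,0.848,-0.0888,0.02,0.0032,0,-0.2928],[0.02,0.848,-0.0888,0.02,0.0032,0,-0.2928],[0.02,0.848,-0.0888,0.02,0.0032,0,-0.2928],[0.02,0.848,-0.0888,0.02,0.0032,0,-0.2928],[0.02,0.848,-0.0888,0.02,0.0032,0,-0.2928],[0.02,0.848,-0.0888,0.074,0.0032,0,-0.2928],[0.02,0.848,-0.0888,0.14,0.0032,0,-0.2928],[0.02,0.848,-0.0888,0.2,0.0032,0,-0.2928]]}' > rows.txt && python3 -m pendant rows.txt; echo '{"increments": [[0.02,0,0,0,0,0,0]]}' > rows.txt && python3 -m pendant rows.txt; python3 -c "
from h import *
go(.6248,.083,.043,-.139)"
```

```text
t: 17.7
eef_pos: [0.6236, 0.0898, 0.1304]
tool_rot: [-0.004, 0.753, 0.658, -0.001]
force: [-0.3, -1.0, -1.7]
width: 0.05
finger_force: 63.8
t: 17.82
eef_pos: [0.6211, 0.0854, 0.1299]
tool_rot: [-0.004, 0.754, 0.656, -0.004]
force: [-0.7, -0.5, -1.3]
width: 0.0501
finger_force: 63.7
t 17.82 d [-0.0018  0.0051  0.0869] yaw -0.139 rot [-0.012  0.001  0.   ]
```

Converted, 0.05 m is 0.1, 0.03 m is 0.06, -0.007 rad is -0.0045.

```bash
echo '{"increments": [[0.02,-0.002,0.006,0.06,-0.0045,0,0],[0.02,-0.002,0.006,0.1,-0.0045,0,0],[0.02,-0.002,0.006,0.1,-0.0045,0,0],[0.02,-0.002,0.006,0.1,-0.0045,0,0]]}' > rows.txt && python3 -m pendant rows.txt; python3 -c "
from h import *
go(.6248,.083,.043,-.139)"
```

```text
t: 18.32
eef_pos: [0.6267, 0.0824, 0.0848]
tool_rot: [0.001, 0.755, 0.656, 0.002]
force: [-0.4, -0.0, -0.9]
width: 0.0504
finger_force: 63.8
t 18.32 d [ 0.0002 -0.0021  0.0418] yaw -0.141 rot [ 0.003 -0.001 -0.002]
```

Converted, 0.041 m is 0.082, -0.001 m is -0.002.

```bash
echo '{"increments": [[0.02,0,-0.002,0.05,0,0,0],[0.02,0,-0.002,0.072,0,0,0],[0.02,0,-0.002,0.078,0,0,0],[0.02,0,-0.002,0.082,0,0,0],[0.02,0,-0.002,0.082,0,0,0]]}' > rows.txt && python3 -m pendant rows.txt
```

```text
t: 18.95
eef_pos: [0.6254, 0.0833, 0.0432]
tool_rot: [0.0, 0.755, 0.656, 0.001]
force: [-3.1, -0.5, 4.5]
width: 0.0501
finger_force: 64.4
```

Contact is made. Releasing and going up, then over towards red.

Converted, -0.13 m is -0.26, -0.1 m is -0.2.

```bash
echo '{"increments": [[0.085,0,0,0,0,0,0],[0.085,0,0,0,0,0,0],[0.085,0,0,0,0,0,0],[0.085,0,0,0,0,0,0],[0.085,0,0,-0.1,0,0,0],[0.085,0,0,-0.2,0,0,0],[0.085,0,0,-0.26,0,0,0],[0.085,0,0,-0.26,0,0,0]]}' > rows.txt && python3 -m pendant rows.txt; python3 -c "
from h import *
go(.3615,.3015,.16,-.139)"
```

```text
t: 19.95
eef_pos: [0.6262, 0.0832, 0.1745]
tool_rot: [0.001, 0.755, 0.656, 0.003]
force: [0.7, 0.0, -0.6]
width: 0.0848
finger_force: 0.0
t 19.95 d [ 0.1792 -0.2927  0.0133] yaw -0.14 rot [ 0.006 -0.002 -0.001]
```

Converted, -0.2927 m is -0.5854, 0.18 m is 0.36, 0.003 rad is 0.0019.

```bash
echo '{"increments": [[0.085,0.36,-0.5854,0.026,0.0019,0,0],[0.085,0.36,-0.5854,0.026,0.0019,0,0],[0.085,0.36,-0.5854,0.026,0.0019,0,0],[0.085,0.36,-0.5854,0.026,0.0019,0,0],[0.085,0.36,-0.5854,0.026,0.0019,0,0],[0.085,0.36,-0.5854,0.026,0.0019,0,0],[0.085,0.36,-0.5854,0.026,0.0019,0,0]]}' > rows.txt && python3 -m pendant rows.txt
python3 - <<'E'
from h import *
go(.3615,.3015,.033,-.139)
for c in("scene","top"):
    d=imaging.get_image(c);P=cloud(d)
    m=(np.hypot(P[...,0]-.6248,P[...,1]-.083)<.04);print(c,"blue",top(P,m,.093,.005))
    m=(np.hypot(P[...,0]-.3615,P[...,1]-.3015)<.04);print("red",top(P,m,.085,.005))
E
```

```text
t: 20.82
eef_pos: [0.3575, 0.304, 0.1578]
tool_rot: [-0.001, 0.753, 0.658, -0.001]
force: [0.1, -0.2, 0.3]
width: 0.0851
finger_force: 0.0
t 20.82 d [-0.0019  0.0048  0.1247] yaw -0.135 rot [-0.004  0.     0.004] 
scene blue (array([0.6265, 0.0827, 0.0928]), array([0.625, 0.083]), 0.0226, 200)
red (array([0.361 , 0.3018, 0.0854]), array([0.3603, 0.3028]), 0.0245, 141)
top blue (array([0.6257, 0.0814, 0.0928]), array([0.6262, 0.0817]), 0.0228, 243)
red (array([0.3626, 0.3014, 0.0849]), array([0.3631, 0.3018]), 0.0224, 264)
```

Converted, 0.124 m is 0.248, 0.1 m is 0.2.

```bash
echo '{"increments": [[0.085,-0.002,0.006,0.1,0,0,0],[0.085,-0.002,0.006,0.2,0,0,0],[0.085,-0.002,0.006,0.248,0,0,0],[0.085,-0.002,0.006,0.248,0,0,0],[0.085,-0.002,0.006,0.248,0,0,0]]}' > rows.txt && python3 -m pendant rows.txt; echo '{"increments": [[0.02,0,0,0,0,0,0],[0.02,0,0,0,0,0,0],[0.02,0,0,0,0,0,0],[0.02,0,0,0,0,0,0],[0.02,0,0,0,0,0,0],[0.02,0,0,0,0,0,0]]}' > rows.txt && python3 -m pendant rows.txt;echo '{"increments": [[0.02,0,0,-0.1,0,0,0],[0.02,0,0,-0.2,0,0,0],[0.02,0,0,-0.3,0,0,0],[0.02,0,0,-0.34,0,0,0],[0.02,0,0,-0.34,0,0,0]]}' > rows.txt && python3 -m pendant rows.txt; python3 -c "
from h import *
go(.6496,.261,.13,-.139)"
```

```text
t: 21.55
eef_pos: [0.3638, 0.3007, 0.0354]
tool_rot: [-0.001, 0.755, 0.655, 0.0]
force: [-0.3, -0.8, -0.5]
width: 0.085
finger_force: 0.0
t: 22.3
eef_pos: [0.3629, 0.3016, 0.0358]
tool_rot: [-0.001, 0.755, 0.656, 0.001]
force: [-1.5, -1.0, 13.4]
width: 0.0508
finger_force: 60.5
t: 22.92
eef_pos: [0.3633, 0.3016, 0.2061]
tool_rot: [-0.002, 0.755, 0.656, 0.001]
force: [-0.9, 0.2, -1.8]
width: 0.0501
finger_force: 64.3
t 22.93 d [-0.0008  0.2892  0.0759] yaw -0.139 rot [-0.    -0.004 -0.   ]
```

Converted, 0.289 m is 0.578, 0.27 m is 0.54, -0.003 rad is -0.0019.

```bash
echo '{"increments": [[0.02,-0.002,0.12,0,0,-0.0019,0],[0.02,-0.002,0.24,0,0,-0.0019,0],[0.02,-0.002,0.36,0,0,-0.0019,0],[0.02,-0.002,0.46,0.02,0,-0.0019,0],[0.02,-0.002,0.54,0.06,0,-0.0019,0],[0.02,-0.002,0.578,0.12,0,-0.0019,0],[0.02,-0.002,0.578,0.2,0,-0.0019,0],[0.02,-0.002,0.578,0.2,0,-0.0019,0]]}' > rows.txt && python3 -m pendant rows.txt; echo '{"increments": [[0.02,0,0,0,0,0,0],[0.02,0,0,0,0,0,0]]}' > rows.txt && python3 -m pendant rows.txt; python3 -c "
from h import *
go(.6496,.261,.044,-.139)"
```

```text
t: 23.92
eef_pos: [0.646, 0.2589, 0.0992]
tool_rot: [-0.002, 0.755, 0.656, -0.005]
force: [-1.1, 0.3, -0.3]
width: 0.0499
finger_force: 64.1
t: 24.18
eef_pos: [0.6496, 0.2601, 0.106]
tool_rot: [0.0, 0.755, 0.656, -0.0]
force: [0.8, -0.5, -0.8]
width: 0.05
finger_force: 64.2
t 24.18 d [ 0.0009 -0.0002  0.062 ] yaw -0.14 rot [ 0.     0.001 -0.001]
```

Converted, 0.061 m is 0.122, 0.058 m is 0.116.

```bash
echo '{"increments": [[0.02,0.002,0,0.07,0,0,0],[0.02,0.002,0,0.106,0,0,0],[0.02,0.002,0,0.116,0,0,0],[0.02,0.002,0,0.122,0,0,0],[0.02,0.002,0,0.122,0,0,0]]}' > rows.txt && python3 -m pendant rows.txt
```

```text
t: 24.8
eef_pos: [0.6496, 0.2606, 0.0442]
tool_rot: [0.0, 0.755, 0.656, -0.001]
force: [0.8, 0.4, -1.8]
width: 0.0498
finger_force: 64.3
```

Converted, 0.001 m is 0.002.

```bash
echo '{"increments": [[0.02,0,0,0.002,0,0,0],[0.02,0,0,0.002,0,0,0]]}' > rows.txt && python3 -m pendant rows.txt; echo '{"increments": [[0.085,0,0,0,0,0,0],[0.085,0,0,0,0,0,0],[0.085,0,0,0,0,0,0],[0.085,0,0,0,0,0,0],[0.085,0,0,-0.1,0,0,0],[0.085,0,0,-0.2,0,0,0],[0.085,0,0,-0.26,0,0,0],[0.085,0,0,-0.26,0,0,0]]}' > rows.txt && python3 -m pendant rows.txt; python3 -c "
from h import *
go(.452,.189,.16,-.139)"
```

```text
t: 25.05
eef_pos: [0.6496, 0.2605, 0.044]
tool_rot: [0.0, 0.755, 0.656, -0.0]
force: [-2.7, -1.0, 9.0]
width: 0.0496
finger_force: 65.4
t: 26.05
eef_pos: [0.6506, 0.261, 0.1751]
tool_rot: [0.001, 0.755, 0.656, 0.001]
force: [-1.1, -0.1, -0.4]
width: 0.085
finger_force: 0.0
t 26.05 d [-0.099  -0.1867  0.0146] yaw -0.14 rot [ 0.002 -0.    -0.001]
```

Converted, -0.1867 m is -0.3734, -0.099 m is -0.198.

```bash
echo '{"increments": [[0.085,-0.198,-0.3734,0.03,0,0,0],[0.085,-0.198,-0.3734,0.03,0,0,0],[0.085,-0.198,-0.3734,0.03,0,0,0],[0.085,-0.198,-0.3734,0.03,0,0,0],[0.085,-0.198,-0.3734,0.03,0,0,0],[0.085,-0.198,-0.3734,0.03,0,0,0]]}' > rows.txt && python3 -m pendant rows.txt
python3 - <<'E'
from h import *
go(.452,.189,.027,-.139)
for c in("scene","top"):
    d=imaging.get_image(c);P=cloud(d)
    m=(np.hypot(P[...,0]-.6496,P[...,1]-.261)<.04);print(c,"red",top(P,m,.093,.005))
    m=(np.hypot(P[...,0]-.6248,P[...,1]-.083)<.04);print(c,"blue",top(P,m,.093,.005))
    m=(np.hypot(P[...,0]-.452,P[...,1]-.189)<.04);print("amber",top(P,m,.09,.005))
    m=(np.hypot(P[...,0]-.637,P[...,1]-.1725)<.02);print("disc free z",np.nanmedian(P[m][:,2]))
E
```

```text
t: 26.8
eef_pos: [0.4514, 0.1894, 0.1576]
tool_rot: [0.0, 0.755, 0.656, -0.001]
force: [0.9, -0.5, -0.6]
width: 0.0848
finger_force: 0.0
t 26.8 d [-0.      0.0008  0.1306] yaw -0.14 rot [-0.001  0.002 -0.001] 
scene red (array([0.65  , 0.2605, 0.0931]), array([0.6485, 0.262 ]), 0.0228, 190)
scene blue (array([0.6263, 0.0822, 0.0929]), array([0.6255, 0.0824]), 0.0221, 201)
amber (array([0.4523, 0.1875, 0.0899]), array([0.4515, 0.1895]), 0.0162, 69)
disc free z 0.007698402696650675
top red (array([0.6531, 0.2514, 0.0927]), array([0.6515, 0.2579]), 0.0207, 119)
top blue (array([0.6258, 0.0812, 0.0929]), array([0.6261, 0.082 ]), 0.0226, 240)
amber (array([0.4521, 0.1898, 0.0897]), array([0.4521, 0.1898]), 0.0148, 118)
disc free z 0.008094900222192836
```

Converted, 0.13 m is 0.26, 0.1 m is 0.2.

```bash
echo '{"increments": [[0.085,0,0.002,0.1,0,0,0],[0.085,0,0.002,0.2,0,0,0],[0.085,0,0.002,0.26,0,0,0],[0.085,0,0.002,0.26,0,0,0],[0.085,0,0.002,0.26,0,0,0]]}' > rows.txt && python3 -m pendant rows.txt; echo '{"increments": [[0.02,0,0,0,0,0,0],[0.02,0,0,0,0,0,0],[0.02,0,0,0,0,0,0],[0.02,0,0,0,0,0,0],[0.02,0,0,0,0,0,0],[0.02,0,0,0,0,0,0]]}' > rows.txt && python3 -m pendant rows.txt;echo '{"increments": [[0.02,0,0,-0.1,0,0,0],[0.02,0,0,-0.2,0,0,0],[0.02,0,0,-0.3,0,0,0],[0.02,0,0,-0.34,0,0,0],[0.02,0,0,-0.34,0,0,0]]}' > rows.txt && python3 -m pendant rows.txt; python3 -c "
from h import *
go(.637,.1725,.1,-.139)"
```

```text
t: 27.52
eef_pos: [0.4522, 0.1885, 0.0284]
tool_rot: [0.0, 0.755, 0.656, -0.001]
force: [0.3, -0.1, 0.0]
width: 0.0849
finger_force: 0.0
t: 28.28
eef_pos: [0.4518, 0.189, 0.0291]
tool_rot: [-0.0, 0.755, 0.656, -0.0]
force: [-1.9, 0.3, 14.0]
width: 0.0526
finger_force: 60.4
t: 28.9
eef_pos: [0.452, 0.1893, 0.1992]
tool_rot: [-0.0, 0.755, 0.656, 0.0]
force: [-0.1, -0.2, -2.1]
width: 0.0521
finger_force: 64.3
t 28.9 d [0.009  0.1855 0.0993] yaw -0.139 rot [ 0.    -0.001 -0.   ]
```

Converted, 0.1855 m is 0.371, 0.15 m is 0.3.

```bash
echo '{"increments": [[0.02,0.018,0.12,0,0,0,0],[0.02,0.018,0.22,0,0,0,0],[0.02,0.018,0.3,0.02,0,0,0],[0.02,0.018,0.35,0.04,0,0,0],[0.02,0.018,0.371,0.08,0,0,0],[0.02,0.018,0.371,0.12,0,0,0],[0.02,0.018,0.371,0.12,0,0,0],[0.02,0.018,0.371,0.12,0,0,0]]}' > rows.txt && python3 -m pendant rows.txt; python3 -c "
from h import *
go(.637,.1725,.0372,-.139)"
```

```text
t: 29.9
eef_pos: [0.6359, 0.1719, 0.1373]
tool_rot: [-0.0, 0.755, 0.656, -0.002]
force: [-0.2, -0.3, -1.8]
width: 0.0519
finger_force: 64.2
t 29.9 d [0.001  0.0012 0.1001] yaw -0.14 rot [-0.002  0.002 -0.001]
```

Converted, 0.1 m is 0.2, 0.097 m is 0.194.

```bash
echo '{"increments": [[0.02,0.001,0.001,0.08,0,0,0],[0.02,0.001,0.001,0.15,0,0,0],[0.02,0.001,0.001,0.184,0,0,0],[0.02,0.001,0.001,0.194,0,0,0],[0.02,0.001,0.001,0.2,0,0,0],[0.02,0.001,0.001,0.2,0,0,0]]}' > rows.txt && python3 -m pendant rows.txt
```

```text
t: 30.65
eef_pos: [0.6373, 0.172, 0.0383]
tool_rot: [0.0, 0.755, 0.656, -0.001]
force: [0.0, -0.7, -1.4]
width: 0.0517
finger_force: 64.2
```

Converted, 0.0015 m is 0.003.

```bash
echo '{"increments": [[0.02,0,0,0.003,0,0,0],[0.02,0,0,0.003,0,0,0]]}' > rows.txt && python3 -m pendant rows.txt; echo '{"increments": [[0.085,0,0,0,0,0,0],[0.085,0,0,0,0,0,0],[0.085,0,0,0,0,0,0],[0.085,0,0,0,0,0,0],[0.085,0,0,-0.1,0,0,0],[0.085,0,0,-0.2,0,0,0],[0.085,0,0,-0.3,0,0,0],[0.085,0,0,-0.36,0,0,0]]}' > rows.txt && python3 -m pendant rows.txt; echo '{"increments": [[0.085,0.4,-0.12,0,0,0,0],[0.085,0.4,-0.12,0,0,0,0],[0.085,0.4,-0.12,0,0,0,0],[0.085,0.6,-0.24,0,0,0,0],[0.085,0.6,-0.24,0,0,0,0],[0.085,0.6,-0.24,0,0,0,0],[0.085,0.6,-0.24,0,0,0,0]]}' > rows.txt && python3 -m pendant rows.txt
python3 - <<'E'
from h import *
for c in("scene","top"):
    d=imaging.get_image(c);P=cloud(d);cv2.imwrite(f"pics/f_{c}.png",d["img"][...,::-1])
    for n,x,y,h in(("red",.6496,.261,.093),("blue",.6248,.083,.093),("amber",.637,.1725,.098),("green",.432,-.068,.085),("cover",.61,-.189,.132),("beakerplate",.61,-.189,.046)):
        m=(np.hypot(P[...,0]-x,P[...,1]-y)<.042);print(c,n,top(P,m,h,.004))
E
```

```text
t: 30.9
eef_pos: [0.6374, 0.172, 0.0373]
tool_rot: [0.0, 0.755, 0.656, -0.0]
force: [-2.4, -0.8, 6.8]
width: 0.0525
finger_force: 65.0
t: 31.9
eef_pos: [0.6378, 0.1721, 0.2187]
tool_rot: [0.001, 0.755, 0.656, -0.0]
force: [0.3, 0.6, -0.7]
width: 0.0851
finger_force: 0.0
t: 32.78
eef_pos: [0.5595, 0.4868, 0.2149]
tool_rot: [0.0, 0.754, 0.657, -0.002]
force: [0.5, -1.2, 0.6]
width: 0.085
finger_force: 0.0
scene red (array([0.6495, 0.2608, 0.0932]), array([0.6495, 0.2614]), 0.0228, 180)
scene blue (array([0.6263, 0.0827, 0.0929]), array([0.6257, 0.0829]), 0.0225, 192)
scene amber (array([0.638 , 0.1721, 0.0976]), array([0.6369, 0.1731]), 0.0153, 89)
scene green (array([ 0.4327, -0.0683,  0.0849]), array([ 0.4315, -0.0692]), 0.0234, 149)
scene cover (array([ 0.6126, -0.1889,  0.1323]), array([ 0.6099, -0.1888]), 0.0379, 525)
scene beakerplate (array([ 0.6268, -0.1853,  0.0463]), array([ 0.6109, -0.1887]), 0.0421, 225)
top red (array([0.6503, 0.2603, 0.0927]), array([0.6509, 0.2607]), 0.0223, 222)
top blue (array([0.6261, 0.0817, 0.0929]), array([0.627 , 0.0816]), 0.0225, 231)
top amber (array([0.6383, 0.1732, 0.0978]), array([0.6386, 0.1733]), 0.0149, 103)
top green (array([ 0.4317, -0.0687,  0.0851]), array([ 0.4324, -0.0689]), 0.0222, 250)
top cover (array([ 0.6097, -0.1889,  0.1324]), array([ 0.6114, -0.1895]), 0.0374, 634)
top beakerplate (array([ 0.5943, -0.1811,  0.0464]), array([ 0.6091, -0.1888]), 0.0419, 252)
```

View pics/f_scene.png

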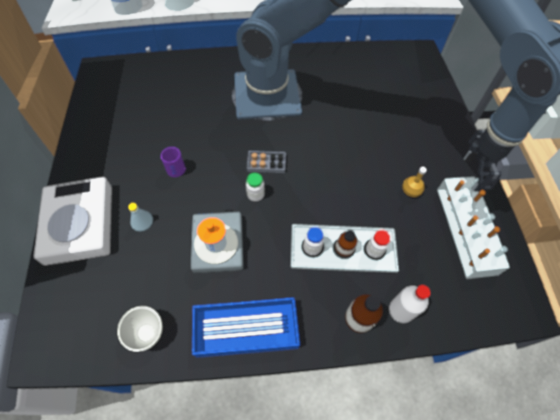

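View pics/f_top.png

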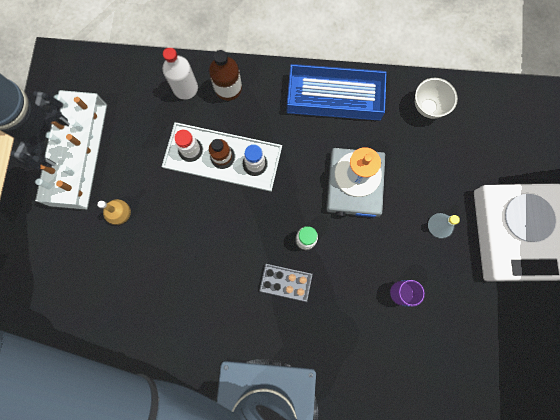

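Everything is in place: the covered beaker on the plate (211,240), blue (314,240), amber (346,241) and red (378,243) on their discs in the scene picture, each within 2 mm and upright. Green and both flasks have not moved, and the arm is clear.

```bash
python3 -c "
from cell import r
print(r.state()['t'],r.sign_off())"
```

```text
the job is handed in; nothing more can be done
32.875 None
```

I handed the job in at 32.9 s: the covered beaker is on the stirrer and blue, amber and red are on their discs, all upright and within about 3 mm of centre by the cameras, with green and both flasks untouched.

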